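# Trim the joystick and snap its cap on

## Robot

A 6-joint arm with a two-finger parallel gripper is mounted at the origin on the work surface. World frame = base frame: x ahead of the robot, y to its left, z up, the work surface at z = 0. Lengths are in m, angles in rad, forces in N, time in s.
With the tool pointing down it reaches from about 0.3 to 0.875 m from the base axis. Payload 6.4 kg.
Tool frame: the origin (TCP) lies midway between the tips of the shut fingers; the grasp point (between the pads) lies 19 mm behind it; z points along the fingers, y is the line along which they close (so a half turn about z gives the same grasp; the last joint's range is limited). The gripper opens to 85 mm and grips with 20 to 120 N. Pads are 22 mm wide; open, the fingers measure 114 mm over their backs; the gripper's body (76 mm by 85 mm) begins 54 mm behind the grasp point. The pads swing forward as they close: fully open they stand 13 mm farther back than shut.
Start: joints at [1.002, 0.181, 1.607, -0, 1.354, -0.206], TCP at [0.204, 0.538, 0.231] pointing down, gripper open.
Joint ranges: [-2.99, 2.99], [-0.89, 2.07], [0.3, 2.58], [-1.14, 4.28], [0, 2.63], [-3.12, 3.12]. Speed limits (rad/s): [2.57, 2.57, 3.01, 3.14, 3.14, 3.14].

## Interface

Orientations are given as a unit quaternion [w, x, y, z].
In Python, from bench import status, camera, ctrl gives the robot as it stands. The module is installed in compiled form; this text tells all that it offers.
- The arm moves only by the shell command python3 -m handwheel 'ROWS'. ROWS is JSON, a list that holds one entry, the list of rows, each a list of 7 numbers: the opening, from -1 (shut) to 1 (fully open), then the shift along the tool's x, y, z in cm, then the turn, a rotation vector about the tool's x, y, z in degrees. A call has 1 to 10 rows; each row is the pose to reach, as a shift and turn from the pose commanded when the call began, along the tool's axes at that moment; what a row does not reach only later rows make up. A row lasts 1/8 s, in which the tool goes at most 62.5 mm and 10.7 degrees, less where a joint would pass 70% of its speed; a pose out of reach is approached as far as the arm can. A call with a gripper value outside its range is refused whole. The fingers move at their own pace and stop on an object; the grip force is fixed at half the most. Time passes only in rows, so rows that repeat a pose let the fingers close. It gives the time, the measured TCP pose, the force, the opening and the grip force at its end, in the units of the state.
- status.get_obs(): the state, without advancing time (a new reading comes with each control period).
- camera(name): name is "side" or "top"; returns a dict with "frame" (480x640x3 uint8, blue, green, red), "depth" (480x640 float32, m along the optical axis (not along the pixel's ray), 0 where there is no reading), "fx", "fy", "cx", "cy" (pixels), "extrinsics" (4x4, takes a point from camera to world coordinates). Camera axes: x right, y down, z forward; pixel columns grow to the right and rows downward; lengths in m; the calibration is good to about 2 mm. A picture is of the moment at which its call begins.
- ctrl.hand_in(): hands the job in; it is judged then, once.
The state is a dict: "time_s": time; "q": joint angles; "dq": joint speeds; "joint_efforts": joint torques, N m; "eef_pos": TCP position; "eef_rot": TCP orientation; "wrist_force": force on the tool from outside, world axes, zero at the start; "torque": the same for the moment, N m; "opening": opening from 0.0 (shut) to 1.0 (fully open); "grasp_force": force on a finger pad.
Only numpy, scipy, OpenCV 4.12 (cv2) and the standard library are available. Lean on these libraries where they do the work, as an engineer would, in place of code of your own. Each camera call takes 0.05 s, during which the arm holds its last target. There are 200 camera calls.

## Task

Without touching the pointer itself, turn the bar-shaped trim knob on the black joystick base until the sliding pointer it drives stands exactly opposite the index nose beside the scale. Then pick up the loose round hollow cap, press it straight down onto the steel stud of the base until it clicks, and keep pressing after the force drops so that it sits fully home on the stud's flange. Finish while still holding the cap pressed firmly down, with the spring-mounted stud pushed well in (more than half its stroke), the pointer still on its mark and the other things on the desk left alone.

Things in the scene. Friction and masses are not known exactly. Their poses are not given: they have to be found in the camera images.
- base: Black joystick base fixed on the desk, 150 (x) by 220 (y) by 45 mm high; origin at the centre of its underside, x away from its near edge. On its top: the stud at x -25, y +55 mm; the trim knob at x -25, y -55 mm; the pointer scale along y near the far edge (x 34 to 70 mm).
- stud_seat (a point): Centre of the top face of the stud's steel flange (32 mm across), 69 mm above the desk when not pressed; the seated cap's underside rests on it.
- stud_tip (a point): Top of the stud, 19 mm above the flange. Its steel core is 14 mm thick, tapering from 12 mm above the flange to 6 mm at this tip. Four spring balls stand out of it 8 mm above the flange, 20 mm over opposite balls. A cap laid on rests on the balls, its underside 12 mm above the flange; about 10 N pushes it past them (the click), the force drops, and it must go on down to the flange.
- stud (a joint): How far the whole stud (flange, core, balls) is pushed down on its spring: 0 released, 0.006 m at the bottom stop; needs 4 N to begin moving and 2 N more per mm (16 N at the stop), and springs back up when released.
- knob_grip (a point): Point on the vertical axis of the trim knob, at the middle height of its grip bar (66 mm above the desk). The bar is 44 mm long (along this point's x), 11 mm wide (y) and 20 mm high, standing on a disc 40 mm across. The point turns with the knob.
- trim_knob (a joint): Knob angle in rad, counterclockwise from above is positive; 0 when the bar lies along the base's x. Range -2.3 to 2.3; stays where it is left (about 0.05 N m of friction). One rad moves the pointer 15 mm towards the base's +y.
- pointer_tip (a point): Tip of the steel pointer, a 14 mm wide carriage 8 mm high with a nose 4 mm wide and 10 mm long towards the base's +x. It slides along the base's y on the scale, driven by the knob ; 46 mm above the desk. It starts on the -y side of the index.
- pointer: The pointer carriage itself (origin at the tip). Not to be touched: it is moved by the knob alone.
- index_mark (a point): Tip of the fixed dark steel index nose, 4 mm wide, which points at the pointer from the scale's far side (gap along x 1 mm). Axes as the base's. The pointer is set when both tips have the same y in this frame. The index stands at a different y on the scale every time.
- cap: Loose black snap cap, 36 mm across with 16 small flats round it, 32 mm high, 30 g, standing mouth down on the desk; origin at the centre of its underside (mouth), z up. The mouth's lip is 17 mm wide inside and 4 mm high, the cavity above it 24 mm wide up to 23 mm. Solid flat top with a thin rubber disc. May be turned any way about its axis to fit.
- heat_sink: Copper fin block 45 x 45 x 24 mm, loose; origin under its centre. Leave alone.
- trigger: Smoky plastic shoulder trigger, about 40 x 60 x 12 mm, L-shaped, loose. Leave alone.
- dust_cover: Clear blue cartridge dust cover 85 x 120 x 22 mm, loose. Leave alone.
- cartridge: Grey game cartridge 70 x 105 x 18 mm, loose. Leave alone.
- screw_tin: Round closed tin 70 mm across, 40 mm high, loose. Leave alone.
- bat_handle: Black pear-shaped joystick handle lying on its side, 60 mm long, 34 mm thick, loose, solid. Leave alone.
Things that resemble listed ones, but are neither listed nor needed, are in the scene too. Leave any green look-alike of the cap alone.

How it is judged:
On the way, in this order (a step that is already met when the one before it is completed fails the run):
1. the pointer stands opposite the index nose (y of pointer_tip in the frame of index_mark between -0.0025 and 0.0025 m), for 0.3 s.
2. the cap has clicked past the balls and sits on the flange (z of cap in the frame of stud_seat between -0.003 and 0.002 m and horizontal distance between cap and stud_seat below 0.004 m), for 0.1 s.
At the end, for the whole second after the job is handed in: The pointer tip is within 2.5 mm of the index nose along the scale; the cap's underside is within 2 mm of the stud's flange and 4 mm of its axis; the fingers still press the cap so that the stud is sunk more than 2.5 mm on its spring (about 9 N) (all of step 1 and all of step 2 and value of joint stud above 0.0025 m and contact force between the fingers and cap above 2 N); the arm keeps its last pose, push and grip.
It fails at once if the pointer was pushed by the fingers instead of by the knob (contact force between the fingers and pointer above 2 N).
It fails at once if another thing on the desk was moved more than 25 mm (distance of any of heat_sink, trigger, dust_cover, cartridge, screw_tin, bat_handle from where it was at the start of the episode above 0.025 m).
It also fails if it takes over 58 s, if anything falls off the work surface, if the arm or the gripper's body presses on something with over 40 N, if the wrist force passes 120 N, or if a joint passes its speed limit or range.

## Working session

There is one attempt and no reset: what is moved stays moved. The work goes in short steps, Python scripts to look and compute and a shell command to move; the robot and the scene stay as the last step left them, time stands still between calls to the robot, and variables do not carry over. Pictures are saved under pics/ and viewed, at most 10 in all, crops included, and the job is handed in when it is done.

```bash
mkdir -p pics; ls; python3 - <<'E'
from bench import status,camera
import cv2,numpy as np
o=status.get_obs();print({k:np.round(v,3) for k,v in o.items()})
for n in("top","side"):
    c=camera(n);cv2.imwrite(f"pics/{n}0.png",c["frame"]);np.savez(f"{n}0.npz",**c)
    print(n,c["fx"],c["cx"],c["cy"],np.round(c["extrinsics"],3).tolist())
E
```

```text
pics
{'time_s': np.float64(0.0), 'q': array([ 1.002,  0.182,  1.608, -0.   ,  1.354, -0.206]), 'dq': array([-0.001,  0.002, -0.001,  0.001,  0.   ,  0.   ]), 'joint_efforts': array([ 1.0000e-03, -4.4488e+01, -3.5133e+01, -0.0000e+00,  9.0000e-03,
       -0.0000e+00]), 'eef_pos': array([0.204, 0.537, 0.23 ]), 'eef_rot': array([-0.   ,  0.18 ,  0.984, -0.001]), 'wrist_force': array([ 0.895,  0.25 , -0.161]), 'torque': array([-0.017, -0.015, -0.054]), 'grasp_force': np.float64(0.0), 'opening': np.float64(1.001)}
top 558.9029525184886 317.2471331316543 245.1515237384565 [[0.022, -0.981, 0.194, 0.256], [-1.0, -0.02, 0.013, -0.001], [-0.009, -0.194, -0.981, 1.61], [0.0, 0.0, 0.0, 1.0]]
side 620.3045796579684 321.2764152151457 232.15914923031733 [[0.827, -0.433, 0.357, 0.05], [-0.562, -0.644, 0.519, -0.714], [0.005, -0.63, -0.777, 1.167], [0.0, 0.0, 0.0, 1.0]]
```

View pics/top0.png

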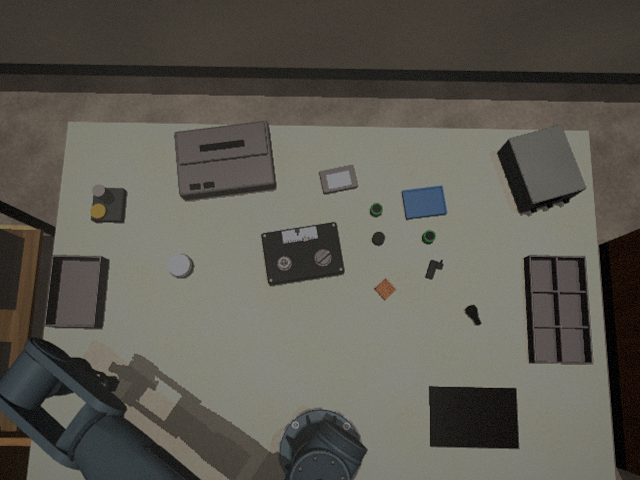

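View pics/side0.png

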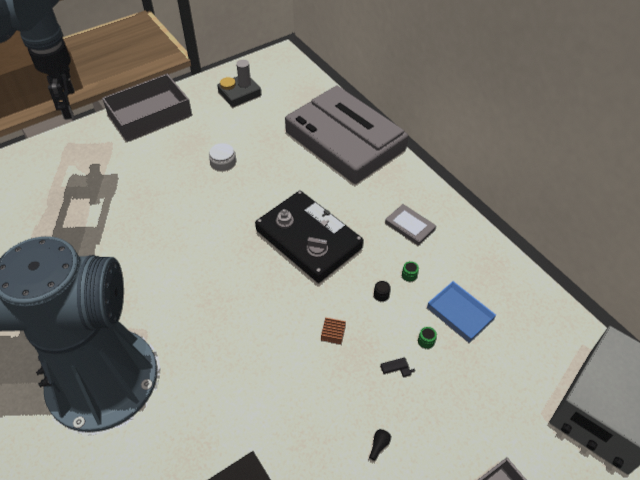

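The top view shows the black base around (303,253), its stud at (285,263) and knob at (322,258). The cap is at (378,239), with green look-alikes at (376,210) and (428,237). The side view shows the stud at (284,217), the knob at (317,245) and the cap at (382,291). I'll zoom in on these.

```bash
cat > h.py <<'E'
import numpy as np,cv2
from bench import camera,status
def ray(c,u,v):
    E=c["extrinsics"];d=np.array([(u-c["cx"])/c["fx"],(v-c["cy"])/c["fy"],1.]);return E[:3,3],E[:3,:3]@d
def onz(c,u,v,z):
    o,d=ray(c,u,v);return o+d*(z-o[2])/d[2]
def tri(c1,p1,c2,p2):
    o1,d1=ray(c1,*p1);o2,d2=ray(c2,*p2)
    t=np.linalg.lstsq(np.c_[d1,-d2],o2-o1,rcond=None)[0]
    a,b=o1+t[0]*d1,o2+t[1]*d2;return (a+b)/2,np.linalg.norm(a-b)
def proj(c,p):
    E=c["extrinsics"];q=E[:3,:3].T@(np.asarray(p)-E[:3,3]);return np.array([c["fx"]*q[0]/q[2]+c["cx"],c["fy"]*q[1]/q[2]+c["cy"]])
def mean(n,k=6):
    cs=[camera(n) for _ in range(k)];c=cs[0];c["frame"]=np.mean([x["frame"] for x in cs],0).astype(np.uint8);return c
E
python3 - <<'E'
import cv2,numpy as np
t=np.load("top0.npz")["frame"];s=np.load("side0.npz")["frame"]
def b(i):return np.clip(255*(i/255.)**.6,0,255).astype(np.uint8)
a=cv2.resize(b(t[215:290,255:350]),(790,600),interpolation=cv2.INTER_CUBIC)
cv2.imwrite("pics/t1.png",a)
a=cv2.resize(b(s[185:285,250:370]),(720,600),interpolation=cv2.INTER_CUBIC)
cv2.imwrite("pics/s1.png",a)
E
```

```text
(no output)
```

View pics/t1.png

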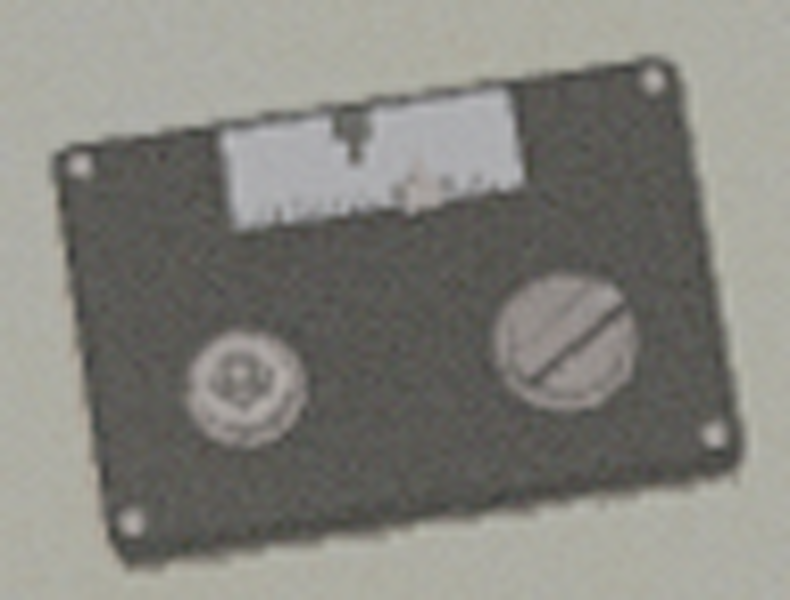

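View pics/s1.png

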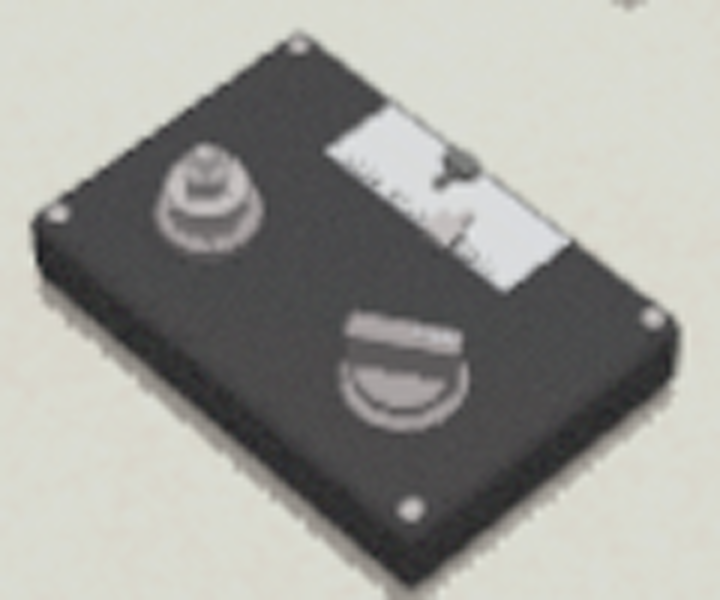

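```bash
cat > m.py <<'E'
from h import *
t=dict(np.load("top0.npz"));s=dict(np.load("side0.npz"))
T=lambda x,y:(255+(x+.5)*95/790-.5,215+(y+.5)/8-.5)
S=lambda x,y:(250+(x+.5)/6-.5,185+(y+.5)/6-.5)
def fit(P): # order +x+y, +x-y, -x-y, -x+y
    P=np.array(P);c=P.mean(0);ey=(P[0]-P[1]+P[3]-P[2])[:2];yaw=np.arctan2(-ey[0],ey[1]);return c,yaw,np.linalg.norm(P[0]-P[1]),np.linalg.norm(P[0]-P[3])
A=[(78,165),(652,80),(714,433),(131,521)];B=[(299,45),(652,318),(411,510),(59,214)]
F=[fit([onz(t,*T(*a),.0455) for a in A]),fit([onz(s,*S(*b),.0455) for b in B])]
for f in F+[fit([tri(t,T(*a),s,S(*b))[0] for a,b in zip(A,B)])]:print(f)
def loc(f,p):
    d=(p-f[0])[:2];c,n=np.cos(f[1]),np.sin(f[1]);return np.round([c*d[0]+n*d[1],-n*d[0]+c*d[1]],4)
for n,a,b,z in [("ptr",(418,160),(466,213),.046),("idx",(357,160),(437,186),.046),("stud tip",(244,378),(205,148),.088),("carr",(418,190),(448,228),.05)]:
    print(n,loc(F[0],onz(t,*T(*a),z)),loc(F[1],onz(s,*S(*b),z)))
for n,c,K,q in [("bar t",t,T,[(530,383),(628,305)]),("bar s",s,S,[(347,317),(462,330)])]:
    a,b=[onz(c,*K(*x),.076 if n[-1]=="s" else .066) for x in q];d=b-a;print(n,np.degrees(np.arctan2(d[1],d[0])),np.linalg.norm(d),(a+b)/2)
for f in F:
    c,n=np.cos(f[1]),np.sin(f[1]);R=np.array([[c,-n],[n,c]])
    print("stud",f[0][:2]+R@[-.025,.055],"knob",f[0][:2]+R@[-.025,-.055],np.degrees(f[1]))
# cap
for c,r,nm in((t,(225,255,363,393),"t"),(s,(272,310,368,398),"s")):
    g=c["frame"].max(2)[r[0]:r[1],r[2]:r[3]];m=(g<75).astype(np.uint8)
    k,l,st,ce=cv2.connectedComponentsWithStats(m);i=1+st[1:,4].argmax();print(nm,st[i]+[r[2],r[0],0,0,0],ce[i]+[r[2],r[0]],onz(c,*(ce[i]+[r[2],r[0]]),.028 if nm=="t" else .016))
E
python3 m.py
```

```text
(array([0.54484871, 0.06328486, 0.0455    ]), np.float64(0.17759169302766853), np.float64(0.20036668907448166), np.float64(0.13008729962845358))
(array([0.54631984, 0.06094368, 0.0455    ]), np.float64(0.17735207989922777), np.float64(0.19910340383456984), np.float64(0.1297364382052773))
(array([0.54634581, 0.06304337, 0.04295964]), np.float64(0.1747148702426871), np.float64(0.2006278121198449), np.float64(0.1302402431141969))
ptr [ 0.0484 -0.0157] [ 0.0504 -0.0121]
idx [0.0517 0.005 ] [0.052  0.0059]
stud tip [-0.0279  0.053 ] [-0.0241  0.0562]
carr [ 0.0367 -0.0141] [ 0.0375 -0.015 ]
bar t -48.80547706425428 0.043161544197217634 [ 5.26090256e-01 -4.36869371e-04  6.60000000e-02]
bar s -42.13806095775155 0.043507226774616964 [0.53359117 0.0055731  0.076     ]
stud [0.51052563 0.11300333] knob [0.52995819 0.00473341] 10.175254487068296
stud [0.51200867 0.11067037] knob [0.53141529 0.00239579] 10.161525666092714
t [372 232  13  14 137] [378.05839416 238.21167883] [ 0.59270908 -0.15491225  0.028     ]
s [374 281  16  20 267] [381.46067416 290.83146067] [ 0.5961779  -0.15797108  0.016     ]
```

The base yaw is about 10.2°. The pointer needs about +20 mm, which is about +1.33 rad of knob. The knob is near (.531,.004) with the bar at about −46°, the stud is near (.511,.112) and the cap near (.594,−.156).

```bash
cat >> h.py <<'E'
from scipy.spatial.transform import Rotation as Rt
def to(x,y,z,yaw): # yaw: direction of tool y, world deg; tool down
    o=status.get_obs();R=Rt.from_quat(o["eef_rot"],scalar_first=True);a=np.radians(yaw)
    Y=np.array([np.cos(a),np.sin(a),0]);Z=np.array([0,0,-1.]);G=Rt.from_matrix(np.c_[np.cross(Y,Z),Y,Z])
    print("shift cm",np.round(R.inv().apply(np.array([x,y,z])-o["eef_pos"])*100,2),"rot deg",np.round((R.inv()*G).as_rotvec(degrees=True),1),"t",o["time_s"],"F",np.round(o["wrist_force"],1),"op",round(float(o["opening"]),3))
E
python3 -c "
from h import *
to(.531,.004,.15,44)"
```

```text
shift cm [-49.52 -38.22   8.09] rot deg [-0.1  0.  25.2] t 0.1 F [-0.1  0.5 -0.2] op 1.0
```

```bash
python3 -m handwheel '[[[0.2,-25,-19,4,0,0,12],[0.2,-49.5,-38.2,8.1,0,0,25.2],[0.2,-49.5,-38.2,8.1,0,0,25.2],[0.2,-49.5,-38.2,8.1,0,0,25.2],[0.2,-49.5,-38.2,8.1,0,0,25.2],[0.2,-49.5,-38.2,8.1,0,0,25.2],[0.2,-49.5,-38.2,8.1,0,0,25.2],[0.2,-49.5,-38.2,8.1,0,0,25.2],[0.2,-49.5,-38.2,8.1,0,0,25.2],[0.2,-49.5,-38.2,8.1,0,0,25.2]]]'; python3 -c "
from h import *
to(.531,.004,.15,44)"
```

```text
time_s: 1.35
eef_pos: [0.529, 0.0075, 0.1505]
eef_rot: [-0.0, 0.391, 0.92, 0.0]
wrist_force: [0.1, 0.1, 0.4]
opening: 0.597
grasp_force: 0.0
shift cm [-0.39 -0.1   0.05] rot deg [ 0. -0. -0.] t 1.35 F [0.1 0.1 0.4] op 0.597
```

```bash
python3 -m handwheel '[[[0.2,-0.3,0,4,0,0,0],[0,-0.3,0,8.8,0,0,0],[0,-0.3,0,8.8,0,0,0],[0,-0.3,0,8.8,0,0,0]]]'; python3 - <<'E'
from h import *
c=camera("side");f=c["frame"][150:290,240:380]
cv2.imwrite("pics/s2.png",cv2.resize(np.clip(255*(f/255.)**.6,0,255).astype(np.uint8),(600,600),interpolation=cv2.INTER_CUBIC));to(.531,.004,.062,44)
E
```

```text
time_s: 1.85
eef_pos: [0.5312, 0.0073, 0.0643]
eef_rot: [0.001, 0.39, 0.921, 0.0]
wrist_force: [-0.1, -0.3, -0.2]
opening: 0.498
grasp_force: 0.0
shift cm [-0.16 -0.29  0.3 ] rot deg [0.1 0.1 0. ] t 1.9 F [-0.3  0.1  0.4] op 0.499
```

View pics/s2.png

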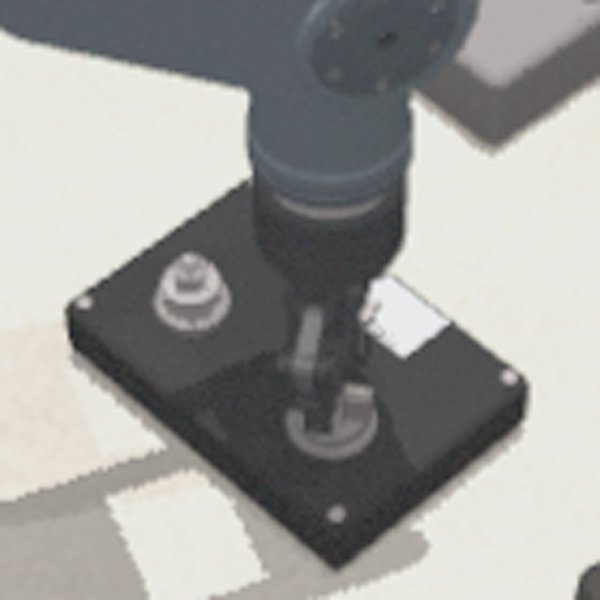

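The fingers straddle the bar: the near finger is at (320,410), with the bar end visible at (355,405). I'll correct slightly and close.

```bash
python3 -m handwheel '[[[0,-0.1,-0.25,0.1,0,0,0],[-0.5,-0.1,-0.25,0.1,0,0,0],[-1,-0.1,-0.25,0.1,0,0,0],[-1,-0.1,-0.25,0.1,0,0,0],[-1,-0.1,-0.25,0.1,0,0,0],[-1,-0.1,-0.25,0.1,0,0,0]]]'; python3 -c "
from h import *
o=status.get_obs();print(o['torque']);to(.531,.004,.062,44)"
```

```text
time_s: 2.65
eef_pos: [0.5294, 0.0042, 0.0631]
eef_rot: [0.0, 0.39, 0.921, -0.001]
wrist_force: [-3.4, -2.4, 7.7]
opening: 0.108
grasp_force: 60.2
[-0.38422001  0.69124828  0.03154105]
shift cm [-0.13  0.1   0.11] rot deg [-0.1  0.   0. ] t 2.65 F [-3.4 -2.4  7.7] op 0.108
```

```bash
python3 -m handwheel '[[[-1,0,0,-0.1,0,0,-10],[-1,0,0,-0.1,0,0,-20],[-1,0,0,-0.1,0,0,-30],[-1,0,0,-0.1,0,0,-40],[-1,0,0,-0.1,0,0,-50],[-1,0,0,-0.1,0,0,-60],[-1,0,0,-0.1,0,0,-70],[-1,0,0,-0.1,0,0,-74],[-1,0,0,-0.1,0,0,-74],[-1,0,0,-0.1,0,0,-74]]]'; python3 - <<'E'
from h import *
to(.531,.004,.062,120)
c=camera("side");np.savez("side3.npz",**c);t=camera("top")
f=np.vstack([cv2.resize(c["frame"][190:240,290:360],(560,400),interpolation=cv2.INTER_CUBIC),cv2.resize(t["frame"][220:245,265:335],(560,200),interpolation=cv2.INTER_CUBIC)])
cv2.imwrite("pics/s3.png",np.clip(255*(f/255.)**.6,0,255).astype(np.uint8))
E
```

```text
time_s: 3.9
eef_pos: [0.5292, 0.0039, 0.0631]
eef_rot: [-0.0, -0.241, 0.97, -0.001]
wrist_force: [-1.3, -5.7, -0.8]
opening: 0.105
grasp_force: 59.3
shift cm [-0.16 -0.08  0.11] rot deg [-0.1 -0.1 -2.1] t 3.9 F [-1.3 -5.7 -0.8] op 0.105
```

View pics/s3.png

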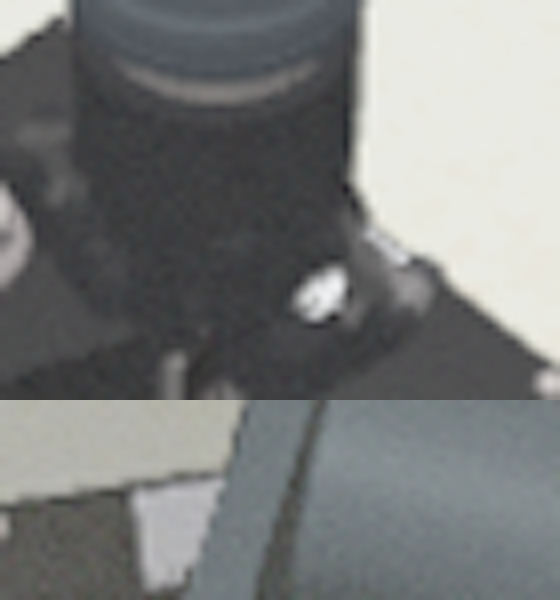

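The gripper hides the scale, so I'll release, raise and step aside to +y.

```bash
python3 -m handwheel '[[[-0.5,0,0,0,0,0,0],[0,0,0,0,0,0,0],[0,0,0,0,0,0,0],[0,0,0,-6,0,0,0],[0,0,0,-12,0,0,0],[0,0,0,-14,0,0,0]]]'; python3 -c "
from h import *
to(.37,.35,.2,120)"
```

```text
time_s: 4.75
eef_pos: [0.5317, 0.0046, 0.2077]
eef_rot: [0.003, -0.242, 0.97, -0.001]
wrist_force: [0.0, -0.2, -1.1]
opening: 0.502
grasp_force: 0.0
shift cm [-1.95 38.09  0.61] rot deg [-0.3  0.3 -2. ] t 4.75 F [ 0.  -0.2 -1.1] op 0.502
```

```bash
python3 -m handwheel '[[[0,-2,38,0,0,0,0],[0,-2,38,0,0,0,0],[0,-2,38,0,0,0,0],[0,-2,38,0,0,0,0],[0,-2,38,0,0,0,0],[0,-2,38,0,0,0,0],[0,-2,38,0,0,0,0],[0,-2,38,0,0,0,0]]]'; python3 - <<'E'
from h import *
b=lambda f:np.clip(255*(f/255.)**.6,0,255).astype(np.uint8)
c=mean("side",4);t=mean("top",4);np.savez("side4.npz",**c);np.savez("top4.npz",**t)
# rectify the plane z=.046 around the base into base axes (10 px/mm/..: 4 px per mm) for measuring y
out=[]
for k,(cx,cy,yaw) in ((t,(.54485,.06328,.1776)),(c,(.54632,.06094,.1774))):
    R=np.array([[np.cos(yaw),-np.sin(yaw)],[np.sin(yaw),np.cos(yaw)]])
    L=np.array([[.075,.04],[.075,-.04],[.025,-.04],[.025,.04]])
    src=np.float32([proj(k,[*(R@l+[cx,cy]),.046]) for l in L])
    H=cv2.getPerspectiveTransform(src,np.float32([[0,0],[640,0],[640,400],[0,400]])[:])
    H2=np.diag([1,.72,1])@H
    out.append(cv2.warpPerspective(b(k["frame"]),H2,(640,288),flags=cv2.INTER_CUBIC))
cv2.imwrite("pics/r4.png",np.vstack(out))
E
```

```text
time_s: 5.75
eef_pos: [0.3682, 0.3499, 0.2029]
eef_rot: [-0.0, -0.243, 0.97, -0.0]
wrist_force: [-0.0, -0.0, -0.3]
opening: 0.5
grasp_force: 0.0
```

View pics/r4.png

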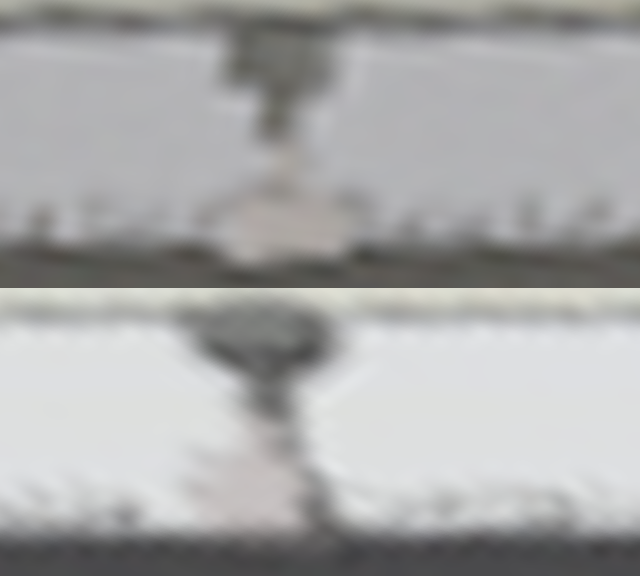

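The pointer and index noses line up. In the top view they are at x≈288 and 279, in the side view at about 265 and 270, at 8 px/mm. The mean offset is under 1 mm, inside the 2.5 mm tolerance. Next, the cap.

```bash
python3 -c "
from h import *
to(.593,-.156,.12,90)"
```

```text
shift cm [  3.87 -55.1    8.31] rot deg [-0.   0.  27.9] t 6.15 F [-0.3 -1.6  0. ] op 0.5
```

```bash
python3 -m handwheel '[[[0.5,3.9,-55.1,3,0,0,27.9],[0.5,3.9,-55.1,3,0,0,27.9],[0.5,3.9,-55.1,3,0,0,27.9],[0.5,3.9,-55.1,3,0,0,27.9],[0.5,3.9,-55.1,3,0,0,27.9],[0.5,3.9,-55.1,3,0,0,27.9],[0.5,3.9,-55.1,3,0,0,27.9],[0.5,3.9,-55.1,3,0,0,27.9],[0.5,3.9,-55.1,3,0,0,27.9],[0.5,3.9,-55.1,8.3,0,0,27.9]]]'; python3 -m handwheel '[[[0.5,0,0,0,0,0,0],[0.5,0,0,0,0,0,0]]]';python3 -c "
from h import *
to(.593,-.156,.004,90)"
```

```text
time_s: 7.4
eef_pos: [0.5975, -0.1616, 0.1239]
eef_rot: [0.005, 0.002, 1.0, -0.003]
wrist_force: [1.2, -0.2, -1.4]
opening: 0.754
grasp_force: 0.0
time_s: 7.65
eef_pos: [0.5932, -0.1549, 0.1211]
eef_rot: [0.0, -0.001, 1.0, -0.0]
wrist_force: [0.4, 0.1, 0.5]
opening: 0.752
grasp_force: 0.0
shift cm [ 0.02 -0.11 11.71] rot deg [-0.   0.   0.1] t 7.65 F [0.4 0.1 0.5] op 0.752
```

```bash
python3 -m handwheel '[[[0.5,0,0,5,0,0,0],[0.5,0,0,9,0,0,0],[0.5,0,0,11.6,0,0,0],[0.2,0,0,11.6,0,0,0],[-0.2,0,0,11.6,0,0,0],[-1,0,0,11.6,0,0,0],[-1,0,0,11.6,0,0,0],[-1,0,0,11.6,0,0,0]]]'; python3 -m handwheel '[[[-1,0,0,-6,0,0,0],[-1,0,0,-12,0,0,0],[-1,0,0,-12,0,0,0],[-1,0,0,-12,0,0,0]]]'; python3 - <<'E'
from h import *
to(.510,.112,.1,90)
c=camera("side");np.savez("side5.npz",**c);x,y,z=status.get_obs()["eef_pos"]
u,v=proj(c,[x,y,z+.016]).astype(int);print(u,v)
f=c["frame"][v-40:v+40,u-40:u+40]
cv2.imwrite("pics/c5.png",cv2.resize(np.clip(255*(f/255.)**.5,0,255).astype(np.uint8),(480,480),interpolation=cv2.INTER_CUBIC))
E
```

```text
time_s: 8.65
eef_pos: [0.595, -0.1556, 0.007]
eef_rot: [0.002, -0.001, 1.0, -0.001]
wrist_force: [-0.5, 1.3, 7.6]
opening: 0.408
grasp_force: 60.3
time_s: 9.15
eef_pos: [0.5932, -0.1552, 0.125]
eef_rot: [0.001, -0.001, 1.0, -0.0]
wrist_force: [-0.8, 0.4, -1.1]
opening: 0.405
grasp_force: 59.9
shift cm [ 8.27 26.74  2.46] rot deg [-0.   0.1  0.1] t 9.15 F [-0.8  0.4 -1.1] op 0.405
383 257
```

View pics/c5.png

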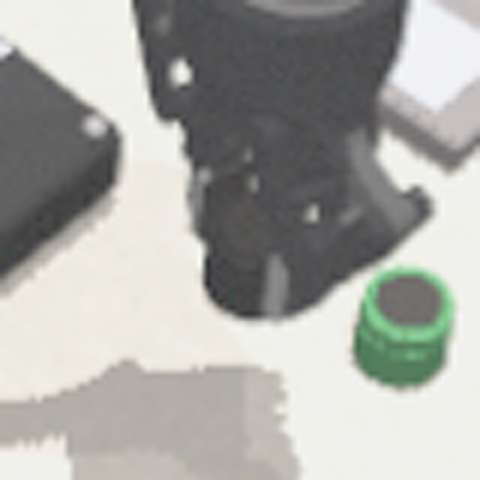

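The cap is held upright; its left edge is at crop x≈204 and its bottom at y≈320. I'll check its offset along the pads against the projected rim.

```bash
python3 - <<'E'
from h import *
c=dict(np.load("side5.npz"));x,y,z=[.5932,-.1552,.125]
a=np.linspace(0,6.28,200)
for dx in(-.003,0,.003):
  P=np.array([proj(c,[x+dx+.018*np.cos(t)+.0008,y+.018*np.sin(t)-.0012,z-.0065]) for t in a])
  print(dx,"left",(P[:,0].min()-343+.5)*6,"right",(P[:,0].max()-343+.5)*6,"bottom",(P[:,1].max()-217+.5)*6)
s=dict(np.load("side0.npz"))
E
```

```text
-0.003 left 191.30178046507308 right 294.7573737020691 bottom 328.2966972425097
0 left 198.1515719399713 right 301.52814278157894 bottom 324.34127417056936
0.003 left 204.99006350274362 right 308.287731780639 bottom 320.39243628517454
```

```bash
python3 -m handwheel '[[[-1,8.3,26.7,0,0,0,0],[-1,8.3,26.7,0,0,0,0],[-1,8.3,26.7,0,0,0,0],[-1,8.3,26.7,0,0,0,0],[-1,8.3,26.7,0,0,0,0],[-1,8.3,26.7,0,0,0,0],[-1,8.3,26.7,0,0,0,0],[-1,8.3,26.7,0,0,0,0]]]'; python3 - <<'E'
from h import *
to(.5095,.1122,.096,90)
c=camera("side");np.savez("side6.npz",**c)
f=c["frame"][170:250,240:340]
cv2.imwrite("pics/c6.png",cv2.resize(np.clip(255*(f/255.)**.5,0,255).astype(np.uint8),(700,560),interpolation=cv2.INTER_CUBIC))
E
```

```text
time_s: 10.2
eef_pos: [0.5097, 0.1106, 0.1236]
eef_rot: [-0.0, -0.0, 1.0, -0.0]
wrist_force: [0.8, 0.2, -0.5]
opening: 0.406
grasp_force: 60.0
shift cm [0.02 0.16 2.76] rot deg [-0. -0.  0.] t 10.2 F [ 0.8  0.2 -0.5] op 0.406
```

View pics/c6.png

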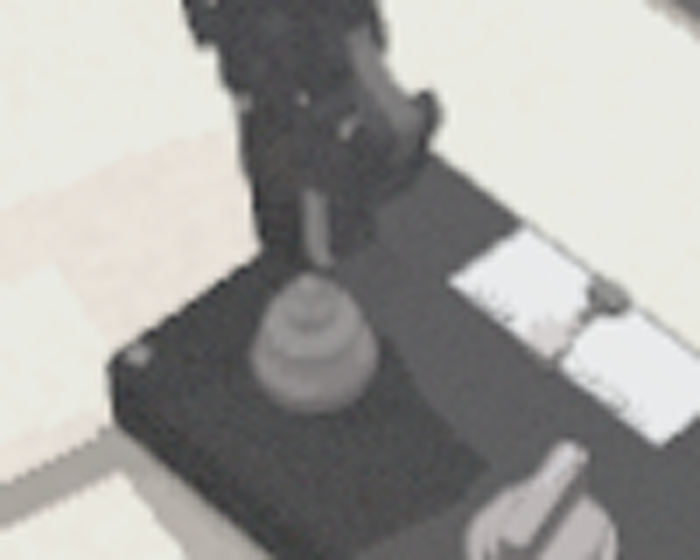

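The cap is centred over the stud laterally: both are at crop x≈316. Going down.

```bash
python3 -m handwheel '[[[-1,0,0.15,1.5,0,0,0],[-1,0,0.15,2.8,0,0,0],[-1,0,0.15,3.3,0,0,0],[-1,0,0.15,3.3,0,0,0],[-1,0,0.15,3.3,0,0,0]]]'; python3 -m handwheel '[[[-1,0,0,0.2,0,0,0],[-1,0,0,0.4,0,0,0],[-1,0,0,0.6,0,0,0],[-1,0,0,0.6,0,0,0]]]'
```

```text
time_s: 10.88
eef_pos: [0.5097, 0.1133, 0.0912]
eef_rot: [0.0, -0.001, 1.0, -0.0]
wrist_force: [0.6, -0.7, 0.3]
opening: 0.405
grasp_force: 60.0
time_s: 11.38
eef_pos: [0.5097, 0.1127, 0.0854]
eef_rot: [0.0, -0.001, 1.0, -0.001]
wrist_force: [-2.8, -2.9, 5.6]
opening: 0.404
grasp_force: 60.6
```

```bash
python3 -m handwheel '[[[-1,0.06,-0.06,0.2,0,0,0],[-1,0.06,-0.06,0.4,0,0,0],[-1,0.06,-0.06,0.4,0,0,0]]]';  python3 -m handwheel '[[[-1,0,0,0.2,0,0,0],[-1,0,0,0.4,0,0,0],[-1,0,0,0.4,0,0,0]]]'
```

```text
time_s: 11.75
eef_pos: [0.5097, 0.1124, 0.0821]
eef_rot: [0.001, -0.001, 1.0, -0.0]
wrist_force: [-1.4, -1.7, 7.8]
opening: 0.405
grasp_force: 60.9
time_s: 12.12
eef_pos: [0.5085, 0.1127, 0.0764]
eef_rot: [-0.0, -0.001, 1.0, 0.0]
wrist_force: [1.8, -0.8, -2.7]
opening: 0.401
grasp_force: 60.1
```

It clicked and the force dropped. Now I'll press on down.

```bash
python3 -m handwheel '[[[-1,0,0,0.2,0,0,0],[-1,0,0,0.4,0,0,0],[-1,0,0,0.4,0,0,0],[-1,0,0,0.4,0,0,0]]]';  python3 -m handwheel '[[[-1,0,0,0.1,0,0,0],[-1,0,0,0.1,0,0,0],[-1,0,0,0.1,0,0,0]]]'
```

```text
time_s: 12.62
eef_pos: [0.5086, 0.1128, 0.0736]
eef_rot: [-0.0, -0.001, 1.0, 0.0]
wrist_force: [-3.1, -0.5, 7.8]
opening: 0.404
grasp_force: 61.1
time_s: 13.0
eef_pos: [0.5086, 0.1128, 0.0728]
eef_rot: [-0.0, -0.001, 1.0, -0.0]
wrist_force: [-4.0, -0.9, 9.1]
opening: 0.399
grasp_force: 61.2
```

```bash
python3 -m handwheel '[[[-1,0.05,0,0.1,0,0,0],[-1,0.05,0,0.2,0,0,0],[-1,0.05,0,0.2,0,0,0],[-1,0.05,0,0.2,0,0,0],[-1,0.05,0,0.2,0,0,0]]]';  python3 -m handwheel '[[[-1,0,0,0.05,0,0,0],[-1,0,0,0.05,0,0,0],[-1,0,0,0.05,0,0,0],[-1,0,0,0.05,0,0,0]]]'; python3 - <<'E'
from h import *
b=lambda f:np.clip(255*(f/255.)**.5,0,255).astype(np.uint8)
c=mean("side",4)
cv2.imwrite("pics/c7.png",cv2.resize(b(c["frame"][180:260,260:360]),(700,560),interpolation=cv2.INTER_CUBIC))
E
```

```text
time_s: 13.62
eef_pos: [0.5086, 0.1128, 0.0713]
eef_rot: [0.0, -0.001, 1.0, -0.0]
wrist_force: [-3.5, -0.8, 10.7]
opening: 0.4
grasp_force: 61.5
time_s: 14.12
eef_pos: [0.5086, 0.1128, 0.0709]
eef_rot: [0.0, -0.001, 1.0, -0.0]
wrist_force: [-5.3, -1.0, 12.7]
opening: 0.401
grasp_force: 61.6
```

View pics/c7.png

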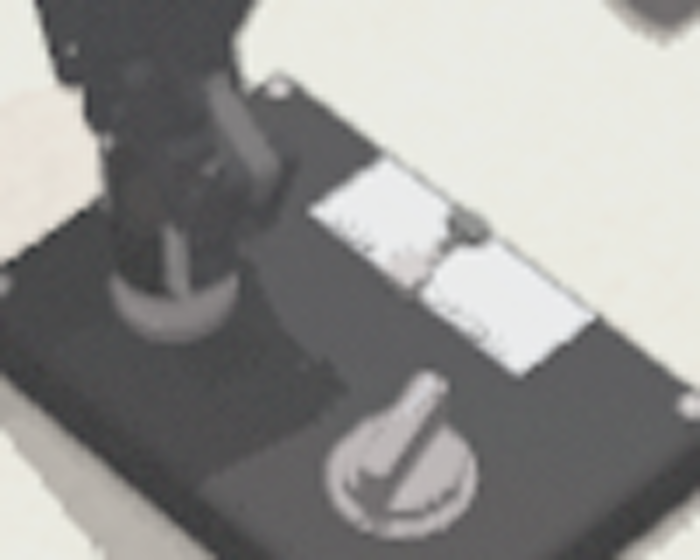

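The cap has hidden the flange and only the lower disc shows, as a crescent at (175,310). The pointer and index noses still meet at about (437,248). The force of 12.7 N, rising 1.9 N/mm, matches the stud spring at about 4.3 mm sunk.

```bash
python3 -c "
from bench import ctrl
print(ctrl.hand_in())"
```

```text
the job is handed in; nothing more can be done
None
```

I handed the job in with the pointer within about 1 mm of the index and the cap clicked on and seated on the flange. The fingers hold it down at about 12.7 N with the stud sunk about 4.3 mm; these are my own measurements, as the hand-in returned no verdict.

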